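Snug the toy rack's fence and clamp it

TASK

Slide the toy rack's movable fence along its rail until the wooden fish, the purple block and the little house stand upright and snug in one row, with no gaps left, between the fence and the fixed end board. Then turn the black wing knob on the fence clockwise until it is tight, so the fence is clamped there, and let go. Leave the other things on the bench where they are.

Things in the scene. Friction and masses are not known exactly. Their poses are not given: they have to be found in the camera images.
- rack: Bamboo toy rack lying fixed on the bench: a base board 200 mm (x) by 500 mm (y), 16 mm thick, with an aluminium rail along y at x = -72 mm on its robot side. Origin: centre of its underside. Its y axis runs along the rail; the fence closes towards its +y.
- end_board: Upright fixed board (110 mm along x, 14 mm thick, 85 mm high) across the rack near its +y end, its place along the rack differs from day to day. Origin: at the foot of its inner face (the face that looks to -y), on the base board's top; axes parallel to the rack's. It covers x from -22 to +88 mm.
- end_face (a point): Point on the end board's inner face, 40 mm above the base board, 35 mm to +x of the rack's midline.
- fence (a joint): Position of the sliding fence along the rail (m); it grows from 0 (far from the end board) as the fence slides in the rack's +y direction towards the end board; end of travel 0.22. It slides with 1.5 N of friction while the knob is loose; the clamp bites harder and harder from 0.75 rad of knob on and holds about 25 N or more when tight.
- fence_face (a point): Point on the fence's pushing face (the side that looks to the end board), 40 mm above the base board, 35 mm to +x of the rack's midline. The fence is an upright board like the end board (110 mm along x, 14 mm thick, top 100 mm above the bench) joined to a wooden shoe on the rail that carries the knob.
- knob (a joint): Angle of the clamp knob (rad): 0 to about 0.3 is loose, it grows as the knob turns clockwise seen from above; from 0.75 it bites, from 1.15 it is tight, mechanical stop at 1.6. It turns stiffly (0.2 Nm loose, about 0.35 Nm tight) and stays where it is left.
- knob_grip (a point): Grip point on the upright axis of the clamp knob, 80 mm above the bench. Black wing bar 50 mm long, 14 wide, standing from 63 to 93 mm above the bench, yellow dot near one end. At joint 0 its length lies along the rack's y; the point's y follows the bar. It lies 107 mm to -x and 40 mm to -y of fence_face, on a shoe 52 by 76 mm, top at 53 mm. It may be held to slide the fence.
- fish: Wooden toy fish standing on a flat foot, 30 mm thick along its y, about 105 mm long along its x, 71 mm high, 110 g. Origin: centre of its underside.
- block: Purple wooden block, 45 mm thick along its y, 60 mm along x, 60 mm high, 130 g. Origin: centre of its underside.
- house: Toy house, yellow with a red roof, 24 mm thick along its y, 57 mm wide along its x, 78 mm high, 80 g. Origin: centre of its underside. Fish, block and house stand on the base board between fence and end board in any order, some 10 to 30 mm apart; their thicknesses add up to 99 mm.
- watering_can: Bystander: green plastic watering can, 96 mm across, 90 mm high, with a spout along -y (height 107 mm). Origin: centre of its underside.
- saucer: Bystander: white ceramic saucer, 130 mm across, 18 mm high. Origin: centre of its underside.
- car: Bystander: blue toy car, 100 by 62 mm, 56 mm high. Origin: centre of its underside.
- cup: Bystander: orange plastic cup, 72 mm across, 80 mm high. Origin: centre of its underside.
Not all that is in view belongs to the job. What is meant by the fish is not green or pink, and is the larger of those in its own colour.

How it is judged:
By the outcome, as a careful person would: the job done as asked, in the order asked, and still so for the second after the job is handed in, with the robot touching nothing.
It also fails if it takes over 42 s, if anything falls off the work surface, if the arm or the gripper's body presses on something with over 40 N, if the wrist force passes 120 N, or if a joint passes its speed limit or range.

ROBOT

A 6-joint arm with a two-finger parallel gripper is mounted at the origin on the work surface. World frame = base frame: x ahead of the robot, y to its left, z up, the work surface at z = 0. Lengths are in m, angles in rad, forces in N, time in s.
With the tool pointing down it reaches from about 0.25 to 0.775 m from the base axis. Payload 4 kg.
Tool frame: the origin (TCP) lies at the very end of the fingers, on their centre line; the grasp point (between the pads) lies 19 mm behind it; z points along the fingers, y is the line along which they close (so a half turn about z gives the same grasp; the last joint's range is limited). The gripper opens to 94 mm and grips with 3 to 60 N. Pads are 16 mm wide; open, the fingers measure 119 mm over their backs; the gripper's body (75 mm by 177 mm) begins 78 mm behind the grasp point.
Start: joints at [-1.373, 0.087, 1.371, -0, 1.684, -0.103], TCP at [0.163, -0.525, 0.206] pointing down, gripper open.
Joint ranges: [-3.1, 3.1], [-0.76, 2.03], [0.27, 2.55], [-1.08, 4.22], [0.17, 2.65], [-2.57, 2.57]. Speed limits (rad/s): [2.79, 2.79, 3.14, 3.14, 3.14, 3.14].

INTERFACE

Orientations are given as a unit quaternion [w, x, y, z].
In Python, from rig import env, cams, ticket gives the robot as it stands. The module is installed in compiled form; this text tells all that it offers.
- The arm moves only by the tool move_arm, never from a script. Its argument "rows" is one flat list of numbers, 5 for each row, row after row: the gripper command: -1 is fully open, 1 is shut, values between are in proportion, then the shift along the tool's x, y, z in m, then the turn about the tool's z in degrees. In form: [hand, dx, dy, dz, roll, hand, dx, dy, dz, roll, ...]. A call has 1 to 5 rows; each row shifts and turns the commanded pose from where the row before left it, along the tool's axes as they then stand; what a row does not reach is not made up. A row lasts 1/12 s, in which the tool goes at most 41.7 mm and 7.16 degrees, less where a joint would pass 70% of its speed; a pose out of reach is approached as far as the arm can. A call is refused whole if a number of a shift passes 0.0417 or a number of a turn 7.16, either way. A call with a gripper value outside its range is refused whole. The fingers move at their own pace and stop on an object; "grip_force" is the grip in N (left out, the last holds). Time passes only in rows, so rows that do not move let the fingers close. It gives the time, the measured TCP pose, the force, the opening and the grip force at its end, in the units of the state.
- env.state(): the state, without advancing time (a new reading comes with each control period).
- cams.snapshot(name): name is "side" or "top"; returns a dict with "img" (384x512x3 uint8, blue, green, red), "fovy" (degrees; the focal length in pixels is half the picture's height over the tangent of half this angle, whatever the lens; pixels are square), "cx", "cy" (the principal point, pixels), "dist" ([k1, k2, p1, p2, k3] as OpenCV has them; the pictures are not rectified), "rvec" (rotation vector, rad) and "tvec" (3), from world to camera coordinates, as OpenCV has them. Camera axes: x right, y down, z forward; pixel columns grow to the right and rows downward; lengths in m; the calibration is good to about 2 mm. A picture is of the moment at which its call begins. There is no depth.
- ticket.job_done(): hands the job in; it is judged then, once.
The state is a dict: "time_s": time; "joint_pos": joint angles; "joint_velocities": joint speeds; "tau": joint torques, N m; "tcp_pos": TCP position; "eef_rot": TCP orientation; "contact_force": force on the tool from outside, world axes, zero at the start; "moment": the same for the moment, N m; "grip_width": finger opening in m; "finger_force": force on a finger pad.
Only numpy, scipy, OpenCV 4.12 (cv2) and the standard library are available. Lean on these libraries where they do the work, as an engineer would, in place of code of your own. Each camera call takes 0.05 s, during which the arm holds its last target. There are 200 camera calls.

## Working session

There is one attempt and no reset: what is moved stays moved. The work goes in short steps, Python scripts to look and compute and a tool call to move; the robot and the scene stay as the last step left them, time stands still between calls to the robot, and variables do not carry over. Pictures are saved under pics/ and viewed, at most 10 in all, crops included, and the job is handed in when it is done.

Besides the shell and the picture viewer there is one more tool, called in YAML: its name, and indented under it one key for each argument. move_arm: Moves the arm, as the interface text tells. Its arguments: {"type":"object","properties":{"rows":{"type":"array"},"grip_force":{"type":"number"}},"required":["rows"]}

```bash
mkdir -p pics; cat > h.py <<'E'
from rig import env,cams,ticket
import numpy as np,cv2
def snap(n,f=None):
    s=cams.snapshot(n)
    if f: cv2.imwrite('pics/'+f,s['img'])
    return s
def K(s):
    f=s['img'].shape[0]/2/np.tan(np.radians(s['fovy'])/2)
    return np.array([[f,0,s['cx']],[0,f,s['cy']],[0,0,1]])
def ray(s,uv,z):
    p=cv2.undistortPoints(np.array([[uv]],float),K(s),np.array(s['dist'],float)).ravel()
    R=cv2.Rodrigues(np.array(s['rvec'],float))[0];t=np.array(s['tvec'],float).ravel()
    c=-R.T@t;d=R.T@np.array([p[0],p[1],1]);return c+d*(z-c[2])/d[2]
def proj(s,P):
    return cv2.projectPoints(np.array(P,float).reshape(-1,3),np.array(s['rvec'],float),np.array(s['tvec'],float),K(s),np.array(s['dist'],float))[0].reshape(-1,2)
E
python3 - <<'E'
from h import *
a=snap('top');b=snap('side')
im=np.hstack([a['img'],b['img']])
cv2.imwrite('pics/a.png',cv2.resize(a['img'],(800,600),interpolation=cv2.INTER_CUBIC));cv2.imwrite('pics/b.png',cv2.resize(b['img'],(800,600),interpolation=cv2.INTER_CUBIC))
import pickle;pickle.dump((a,b),open('s.pkl','wb'))
for s in(a,b):
    R=cv2.Rodrigues(np.array(s['rvec'],float))[0];print(-R.T@np.array(s['tvec']).ravel(),R[2])
print(env.state())
E
```

```text
[0.36605899 0.0182683  1.18208137] [ 0.14424249 -0.01032973 -0.98948845]
[ 0.41122998 -0.79809405  1.09073867] [ 0.09156427  0.63434263 -0.76761019]
{'time_s': 0.1, 'joint_pos': array([-1.37305730e+00,  8.78775616e-02,  1.37207937e+00, -4.73601630e-05,
        1.68359043e+00, -1.03068901e-01]), 'joint_velocities': array([-0.0002587 , -0.00076676, -0.00334703, -0.0004401 , -0.00042978,
       -0.00054539]), 'tau': array([ 1.91148843e-03, -3.41252017e+01, -3.03301764e+01,  7.19829462e-02,
        3.04636604e-02, -8.78361652e-05]), 'tcp_pos': array([ 0.16286058, -0.52482528,  0.2044352 ]), 'eef_rot': array([-9.75146843e-04,  9.88710553e-01,  1.49834866e-01, -6.97517328e-05]), 'contact_force': array([ 0.75615087, -0.53742512,  0.11849009]), 'moment': array([0.03625264, 0.01515216, 0.00240801]), 'finger_force': 0.0, 'grip_width': 0.09392903157716605}
```

View pics/a.png

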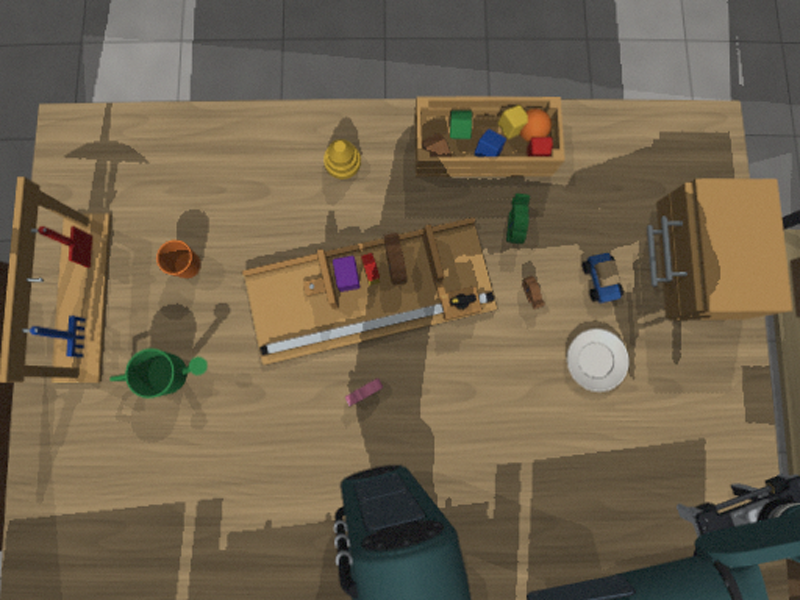

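View pics/b.png

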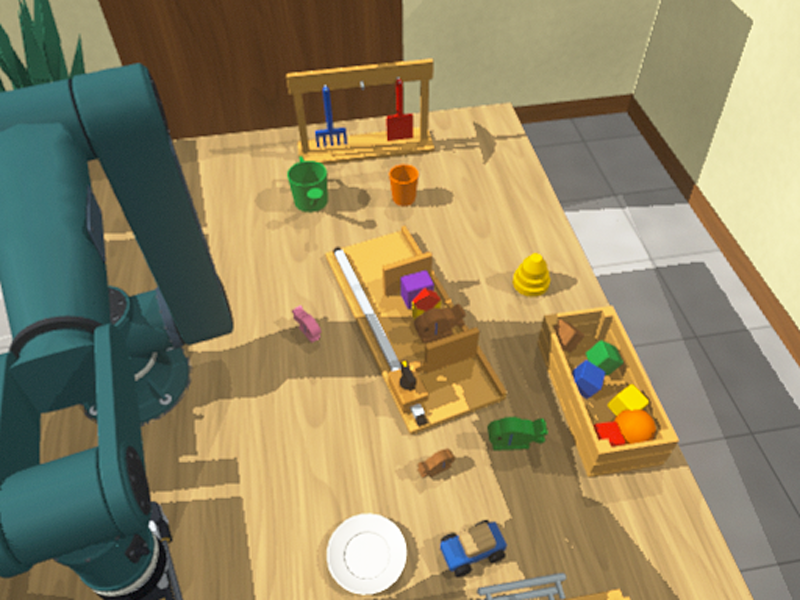

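The top view shows the rack at about (370,290) on the 800-wide picture. From the right: fence (433,255), knob (462,300), brown fish (397,258), house (370,267), purple block (345,273) and end board (325,275).

Fish candidates are brown on the rack (397,258), small brown (533,291), green (519,218) and pink (364,392). The rack one fits, because it is neither green nor pink and is the larger brown one. I'll confirm this in crops.

```bash
python3 - <<'E'
from h import *
import pickle;a,b=pickle.load(open('s.pkl','rb'))
c=a['img'][130:240,150:350];cv2.imwrite('pics/c.png',cv2.resize(c,None,fx=4,fy=4,interpolation=cv2.INTER_CUBIC))
c=b['img'][140:310,200:360];cv2.imwrite('pics/d.png',cv2.resize(c,None,fx=3.5,fy=3.5,interpolation=cv2.INTER_CUBIC))
E
```

```text
(no output)
```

View pics/c.png

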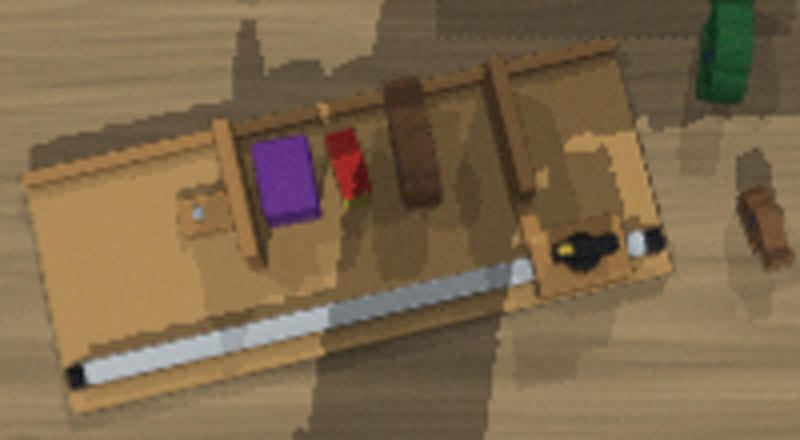

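View pics/d.png

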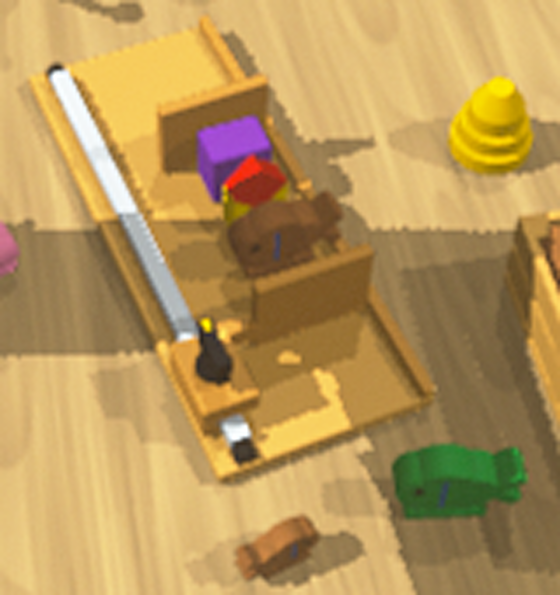

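Crops confirm the brown fish on the rack is the larger of the two brown ones; the loose one by the rack is small. In the top crop, the knob centre is about (587,250), with its yellow dot at (567,250). The fence's face edge runs (489,60)-(525,195), and the board's near corners are (672,268) and (72,412).

```bash
python3 - <<'E'
from h import *
import pickle;a,b=pickle.load(open('s.pkl','rb'))
T=lambda u,v,z:ray(a,(150+(u+.5)/4-.5,130+(v+.5)/4-.5),z)
S=lambda u,v,z:ray(b,(200+(u+.5)/3.5-.5,140+(v+.5)/3.5-.5),z)
p,q=T(672,268,.016),T(72,412,.016);y=(q-p)/np.linalg.norm(q-p);x=np.array([y[1],-y[0],0])
print('len',np.linalg.norm(q-p),'yaw of y',np.degrees(np.arctan2(y[1],y[0])),p,q)
p2,q2=S(222,478,.016),S(32,80,.016);print(p2,q2,np.linalg.norm(q2-p2),np.degrees(np.arctan2(*(q2-p2)[[1,0]])))
O=(p+q)/2+x*.1;O2=(p2+q2)/2+x*.1;print('O',O,O2)
r=lambda P:np.round([(P-O)@x,(P-O)@y],4)
print('knob',T(587,250,.093),r(T(587,250,.093)),S(207,340,.093),r(S(207,340,.093)))
print('bar ends',r(T(555,252,.09)),r(T(620,245,.09)), 'shoe corners',r(T(630,275,.053)),r(T(540,296,.053)))
print('fence inner top',r(T(489,62,.1)),r(T(522,195,.1)),'end',r(T(228,122,.101)),r(T(265,262,.101)))
print('fish',r(T(385,85,.087)),r(T(415,78,.087)),r(T(408,205,.06)),r(T(438,202,.06)))
print('house',r(T(328,133,.08)),r(T(365,200,.05)))
print('block',r(T(253,145,.076)),r(T(307,137,.076)),r(T(320,213,.076)),r(T(270,222,.076)))
for k in(0,1.3):
  pass
E
```

```text
len 0.4975450859665021 yaw of y 102.9906885393299 [ 0.51660661 -0.21494239  0.016     ] [0.4047621  0.26986883 0.016     ]
[ 0.51724113 -0.21768539  0.016     ] [0.40756618 0.26313417 0.016     ] 0.49316939144904676 102.84932941355922
O [0.55812502 0.04994249 0.016     ] [0.55984432 0.04520366 0.016     ]
knob [ 0.52105256 -0.13517084  0.093     ] [-0.0777 -0.172 ] [ 0.52010591 -0.13315947  0.093     ] [-0.0782 -0.1699]
bar ends [-0.0732 -0.1484] [-0.0796 -0.1981] shoe corners [-0.1006 -0.2068] [-0.1001 -0.1337]
fence inner top [ 0.0806 -0.1344] [-0.0261 -0.1334] end [0.0809 0.071 ] [-0.0308  0.0674]
fish [ 0.0848 -0.0531] [ 0.0848 -0.0771] [-0.0068 -0.0497] [-0.0099 -0.0732]
house [ 0.0596 -0.0015] [ 0.0067 -0.018 ]
block [0.0648 0.0574] [0.0612 0.0151] [0.0003 0.0188] [0.0025 0.058 ]
```

move_arm:
  rows: [0.15,0.035,-0.0205,0,0,0.15,0.035,-0.0205,0,0,0.15,0.035,-0.0205,0,0,0.15,0.035,-0.0205,0,0,0.15,0.035,-0.0205,0,0]

```text
time_s: 0.52
tcp_pos: [0.3004, -0.3738, 0.2049]
eef_rot: [-0.0, 0.989, 0.149, -0.0]
contact_force: [0.8, -0.1, 0.2]
grip_width: 0.0642
finger_force: 0.0
```

move_arm:
  rows: [0.15,0.035,-0.0205,0,0,0.15,0.035,-0.0205,0,0,0.15,0.035,-0.0205,0,0,0.15,0.035,-0.0205,0,0,0.15,0.035,-0.0205,0,0]

```text
time_s: 0.93
tcp_pos: [0.4372, -0.2239, 0.2051]
eef_rot: [-0.0, 0.989, 0.15, -0.0]
contact_force: [0.7, -1.1, 0.7]
grip_width: 0.04
finger_force: 0.0
```

move_arm:
  rows: [0.15,0.035,-0.0205,0,0,0.15,0.035,-0.0205,0,0,0.15,0,0,0,-7.1,0.15,0,0,0,-7.1,0.15,0,0,0,-7.1]

```text
time_s: 1.35
tcp_pos: [0.4915, -0.1647, 0.2046]
eef_rot: [-0.001, 0.943, 0.334, -0.001]
contact_force: [0.2, -0.0, 1.1]
grip_width: 0.0402
finger_force: 0.0
```

move_arm:
  rows: [0.15,0,0,0,-7.1,0.15,0,0,0,-7.1,0.15,0,0,0,-7.1,0.15,0,0,0,-7.1,0.15,0,0,0,-7.1]

```text
time_s: 1.77
tcp_pos: [0.4909, -0.1657, 0.2048]
eef_rot: [-0.001, 0.797, 0.605, -0.0]
contact_force: [-0.6, -0.3, -0.0]
grip_width: 0.0399
finger_force: 0.0
```

move_arm:
  rows: [0.15,0,0,0,-7.1,0.15,0,0,0,-7.1,0.15,0,0,0,-7.1,0.15,0,0,0,0,0.15,0,0,0,0]

```text
time_s: 2.18
tcp_pos: [0.491, -0.1658, 0.205]
eef_rot: [-0.0, 0.675, 0.738, -0.0]
contact_force: [-0.6, -0.4, -0.5]
grip_width: 0.0402
finger_force: 0.0
```

```bash
cat >> h.py <<'E'
from scipy.spatial.transform import Rotation as Ro
def to(x,y,yaw):
    s=env.state();w,a,b,c=s['eef_rot'];M=Ro.from_quat([a,b,c,w]).as_matrix()
    d=np.array([x,y,s['tcp_pos'][2]])-s['tcp_pos'];cur=np.degrees(np.arctan2(M[1,0],M[0,0]))
    print('tcp',s['tcp_pos'],'yaw',cur,'tool shift',M.T@d,'roll',-(yaw-cur),'w',s['grip_width'],'F',s['contact_force'],'t',s['time_s'],'q6',s['joint_pos'][5])
E
python3 -c "
from h import *
to(.5205,-.134,95.6)"
```

```text
tcp [ 0.49099159 -0.16584253  0.204989  ] yaw 95.15097632496096 tool shift [ 2.90646552e-02  3.22480772e-02 -1.45623154e-05] roll -0.4490236750390295 w 0.04020414413467337 F [-0.62531135 -0.43889523 -0.5294115 ] t 2.1833 q6 -0.5250346914753145
```

move_arm:
  rows: [0.15,0.029,0.032,0,0,0.15,0,0,0.03,0,0.15,0,0,0.03,0,0.15,0,0,0.02,0,0.15,0,0,0,0]

```text
time_s: 2.6
tcp_pos: [0.516, -0.1337, 0.1196]
eef_rot: [-0.005, 0.674, 0.739, -0.002]
contact_force: [-1.6, 0.3, -0.2]
grip_width: 0.0396
finger_force: 0.0
```

```bash
python3 - <<'E'
from h import *
a=snap('top');b=snap('side');to(.5205,-.134,95.6)
f=lambda i:cv2.resize(i,(400,400),interpolation=cv2.INTER_CUBIC)
cv2.imwrite('pics/e.png',np.hstack([f(a['img'][140:220,250:330]),f(b['img'][200:280,220:300])]))
for s in(a,b):print(proj(s,[[.5205,-.134,.093]]))
E
```

```text
tcp [ 0.51892408 -0.13503776  0.12503332] yaw 95.23967215725288 tool shift [ 8.89505533e-04  1.66410634e-03 -2.03694425e-06] roll -0.36032784274711105 w 0.040205061587478004 F [ 0.28864015 -0.18252732  0.65635981] t 2.7 q6 -0.45174187798854004
[[295.99619248 192.30825811]]
[[258.9724528  237.00709017]]
```

View pics/e.png

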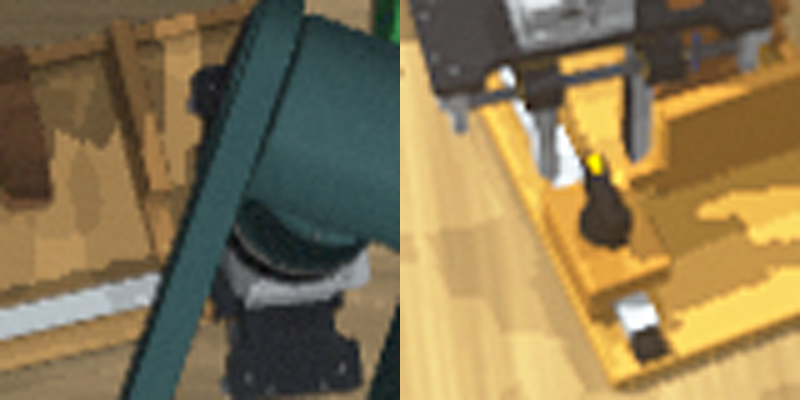

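The side crop shows the two fingertips, at (545,180) and (640,155), straddling the knob bar at about (605,200). It is safe to go down and grip.

move_arm:
  rows: [0.15,0.001,0.0015,0.02,0,0.15,0,0,0.02,0,0.15,0,0,0.015,0,0.15,0,0,0.0075,0,0.15,0,0,0,0]

```text
time_s: 3.12
tcp_pos: [0.5212, -0.1344, 0.0636]
eef_rot: [0.001, 0.674, 0.739, 0.0]
contact_force: [-0.0, -0.5, 0.5]
grip_width: 0.0398
finger_force: 0.0
```

move_arm:
  rows: [1,0,0,0,0,1,0,0,0,0,1,0,0,0,0,1,0,0,0,0,1,0,0,0,0]
  grip_force: 30

```text
time_s: 3.53
tcp_pos: [0.5255, -0.134, 0.0647]
eef_rot: [0.005, 0.673, 0.739, 0.004]
contact_force: [11.2, 0.8, -4.6]
grip_width: 0.0139
finger_force: 29.4
```

```bash
python3 -c "
from h import *
to(.5205,-.134,103);print(env.state()['moment'])"
```

```text
tcp [ 0.52554732 -0.13398911  0.06471668] yaw 95.36088039053948 tool shift [ 4.60719499e-04 -5.02590426e-03 -5.95739831e-05] roll -7.639119609460522 w 0.013945441404162335 F [11.22844666  0.77043762 -4.55615884] t 3.5333 q6 -0.45079868267524054
[ 0.2039394  -1.81961555  0.16292233]
```

move_arm:
  rows: [1,0,0.004,0,0,1,0,0,0,0,1,0.005,-0.0007,0,0,1,0.005,-0.0007,0,0,1,0.005,-0.0007,0,0]

```text
time_s: 3.95
tcp_pos: [0.5224, -0.1195, 0.0646]
eef_rot: [0.002, 0.674, 0.739, 0.0]
contact_force: [1.3, -1.5, 5.6]
grip_width: 0.0138
finger_force: 29.4
```

move_arm:
  rows: [1,0.005,-0.0007,0,0,1,0.005,-0.0007,0,0,1,0.005,-0.0007,0,0,1,0.005,-0.0007,0,0,1,0.005,-0.0007,0,0]

```text
time_s: 4.37
tcp_pos: [0.5167, -0.0947, 0.0646]
eef_rot: [0.002, 0.673, 0.739, 0.001]
contact_force: [1.7, -0.8, 5.7]
grip_width: 0.0142
finger_force: 29.4
```

move_arm:
  rows: [1,0.005,-0.0007,0,0,1,0.005,-0.0007,0,0,1,0.005,-0.0007,0,0,1,0.005,-0.0007,0,0,1,0,0,0,0]

```text
time_s: 4.78
tcp_pos: [0.512, -0.0742, 0.0646]
eef_rot: [0.002, 0.673, 0.739, 0.001]
contact_force: [2.3, 0.3, 5.2]
grip_width: 0.0138
finger_force: 29.4
```

```bash
python3 - <<'E'
from h import *
b=snap('side');a=snap('top');to(.5205,-.134,103)
f=lambda i,h:cv2.resize(i,(400,400),interpolation=cv2.INTER_CUBIC)
cv2.imwrite('pics/f.png',np.hstack([f(a['img'][130:230,180:280],0),f(b['img'][160:260,220:320],0)]))
E
```

```text
tcp [ 0.51204311 -0.07418142  0.06461916] yaw 95.3677793089859 tool shift [-6.03473837e-02  2.82373846e-03  3.85673447e-05] roll -7.632220691014098 w 0.01447822129241347 F [0.92828036 0.08206876 5.96362174] t 4.8833 q6 -0.34792600053374245
```

View pics/f.png

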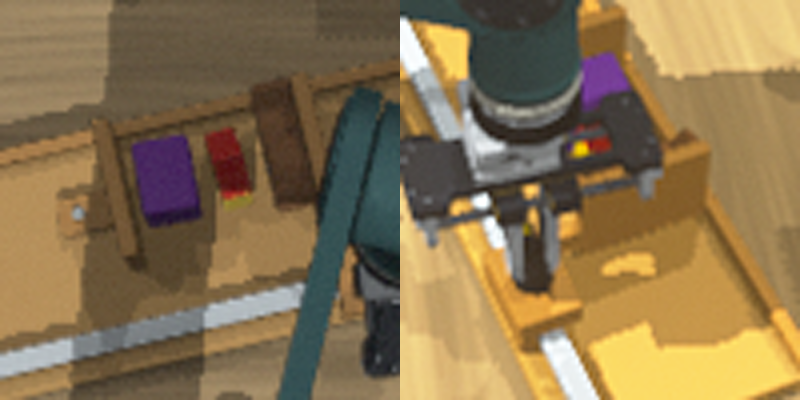

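The top crop shows the fence at (310,130) now touching the fish (280,145), with house (228,165) and block (167,180) still standing. I'll keep sliding.

move_arm:
  rows: [1,0.004,-0.0006,0,0,1,0.004,-0.0006,0,0,1,0.004,-0.0006,0,0,1,0.004,-0.0006,0,0,1,0.004,-0.0006,0,0]

```text
time_s: 5.3
tcp_pos: [0.5077, -0.0556, 0.0646]
eef_rot: [0.003, 0.673, 0.739, 0.001]
contact_force: [3.8, -2.8, 4.8]
grip_width: 0.0145
finger_force: 29.4
```

move_arm:
  rows: [1,0.003,-0.0004,0,0,1,0.003,-0.0004,0,0,1,0.003,-0.0004,0,0,1,0.002,-0.0003,0,0,1,0,0,0,0]

```text
time_s: 5.72
tcp_pos: [0.5052, -0.0444, 0.0646]
eef_rot: [0.002, 0.673, 0.739, 0.001]
contact_force: [2.3, -0.9, 5.8]
grip_width: 0.0141
finger_force: 29.4
```

```bash
python3 - <<'E'
from h import *
b=snap('side');a=snap('top');to(.5205,-.134,103)
f=lambda i,h:cv2.resize(i,(400,400),interpolation=cv2.INTER_CUBIC)
cv2.imwrite('pics/g.png',np.hstack([f(a['img'][130:230,180:280],0),f(b['img'][150:250,220:320],0)]))
E
```

```text
tcp [ 0.50515376 -0.04439504  0.06458506] yaw 95.34959846069913 tool shift [-0.09064533  0.00692458  0.00017077] roll -7.650401539300873 w 0.01410138314806254 F [ 2.11131872 -2.08658881  5.35006281] t 5.8167 q6 -0.29278919205043435
```

View pics/g.png

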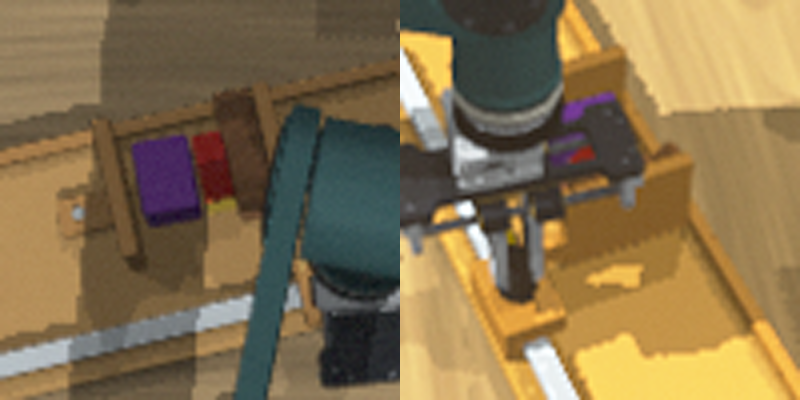

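The row is closing: fish (240,150), house (213,165) and block (167,178) are nearly touching, with about 10 mm left between the block and the end board.

move_arm:
  rows: [1,0.0025,-0.0003,0,0,1,0.0025,-0.0003,0,0,1,0.0025,-0.0003,0,0,1,0.0015,-0.0002,0,0,1,0,0,0,0]

```text
time_s: 6.23
tcp_pos: [0.5033, -0.0361, 0.0646]
eef_rot: [0.003, 0.673, 0.739, 0.001]
contact_force: [3.3, -2.5, 6.0]
grip_width: 0.0144
finger_force: 29.4
```

move_arm:
  rows: [1,0.001,-0.0001,0,0,1,0.001,-0.0001,0,0,1,0.001,-0.0001,0,0,1,0.001,-0.0001,0,0,1,0,0,0,0]

```text
time_s: 6.65
tcp_pos: [0.5024, -0.0325, 0.0646]
eef_rot: [0.003, 0.673, 0.739, 0.001]
contact_force: [3.4, -3.3, 4.6]
grip_width: 0.0142
finger_force: 29.4
```

move_arm:
  rows: [1,0.001,-0.0001,0,0,1,0.001,-0.0001,0,0,1,0.001,-0.0001,0,0,1,0,0,0,0,1,0,0,0,0]

```text
time_s: 7.07
tcp_pos: [0.5024, -0.0322, 0.0647]
eef_rot: [0.005, 0.674, 0.739, -0.001]
contact_force: [3.5, -9.1, 4.5]
grip_width: 0.0139
finger_force: 29.4
```

move_arm:
  rows: [1,0.001,-0.0001,0,0,1,0,0,0,0,1,0,0,0,4,1,0,0,0,5,1,0,0,0,5]
  grip_force: 55

```text
time_s: 7.48
tcp_pos: [0.5025, -0.0322, 0.0646]
eef_rot: [0.006, 0.76, 0.65, -0.001]
contact_force: [4.4, -12.0, 2.7]
grip_width: 0.0137
finger_force: 54.3
```

move_arm:
  rows: [1,0,0,0,5,1,0,0,0,5,1,0,0,0,5,1,0,0,0,5,1,0,0,0,5]

```text
time_s: 7.9
tcp_pos: [0.5027, -0.0323, 0.0647]
eef_rot: [0.006, 0.883, 0.47, 0.001]
contact_force: [5.7, -11.4, 1.9]
grip_width: 0.0136
finger_force: 54.3
```

```bash
python3 -c "
from h import *
to(.5025,-.0322,25);print(env.state()['moment'])"
```

```text
tcp [ 0.50271249 -0.03227156  0.06467071] yaw 56.02305697003482 tool shift [-5.94091614e-05 -2.16193846e-04 -2.22330496e-06] roll 31.023056970034823 w 0.013631538851336009 F [  5.67107083 -11.44143856   1.92158676] t 7.9 q6 0.4238728226449594
[-2.05369176 -0.95112397  0.18053034]
```

move_arm:
  rows: [1,0,0,0,5,1,0,0,0,5,1,0,0,0,5,1,0,0,0,5,1,0,0,0,5]

```text
time_s: 8.32
tcp_pos: [0.5028, -0.0324, 0.0647]
eef_rot: [0.006, 0.964, 0.268, 0.002]
contact_force: [6.0, -12.7, 1.5]
grip_width: 0.0135
finger_force: 54.3
```

move_arm:
  rows: [1,0,0,0,5,1,0,0,0,4,1,0,0,0,0,1,0,0,0,0,1,0,0,0,0]

```text
time_s: 8.73
tcp_pos: [0.5029, -0.0325, 0.0647]
eef_rot: [0.006, 0.981, 0.193, 0.003]
contact_force: [6.1, -12.3, 2.2]
grip_width: 0.0136
finger_force: 54.4
```

```bash
python3 -c "
from h import *
to(.5025,-.0322,25);print(env.state()['moment'])"
```

```text
tcp [ 0.50288462 -0.03249741  0.06474364] yaw 22.26053012645946 tool shift [-2.43284232e-04 -4.20906439e-04 -5.98851572e-06] roll -2.739469873540539 w 0.013583056144877665 F [  6.12912583 -12.32001784   2.21101935] t 8.7333 q6 1.0131241945207636
[-2.21114208 -0.9478187   0.15972757]
```

move_arm:
  rows: [1,0.0005,0.002,0,0,1,0,0.002,0,0,1,0,0,0,0,0.4,0,0,0,0,0.4,0,0,0,0]

```text
time_s: 9.15
tcp_pos: [0.5015, -0.0303, 0.0633]
eef_rot: [-0.001, 0.981, 0.193, -0.0]
contact_force: [-0.5, 1.8, 4.9]
grip_width: 0.0237
finger_force: 2.7
```

move_arm:
  rows: [0.4,0,0,0,0,0.4,0,0,0,0,0.4,0,0,-0.01,0,0.4,0,0,-0.03,0,0.4,0,0,-0.04,0]

```text
time_s: 9.57
tcp_pos: [0.4981, -0.0301, 0.1392]
eef_rot: [-0.002, 0.981, 0.194, -0.005]
contact_force: [0.6, 0.1, -0.4]
grip_width: 0.0282
finger_force: 0.0
```

move_arm:
  rows: [0.4,0,0,-0.04,0,0.4,0,0,-0.04,0,0.4,-0.035,0.02,0,0,0.4,-0.035,0.02,0,0,0.4,-0.035,0.02,0,0]

```text
time_s: 9.98
tcp_pos: [0.4266, -0.1265, 0.2235]
eef_rot: [0.0, 0.981, 0.195, 0.0]
contact_force: [0.3, -0.4, -0.0]
grip_width: 0.028
finger_force: 0.0
```

move_arm:
  rows: [0.4,-0.035,0.02,0,0,0.4,-0.035,0.02,0,0,0.4,-0.035,0.02,0,0,0.4,0,0,0,0,0.4,0,0,0,0]

```text
time_s: 10.4
tcp_pos: [0.3518, -0.2226, 0.2224]
eef_rot: [-0.001, 0.982, 0.191, -0.0]
contact_force: [0.7, 0.7, 0.1]
grip_width: 0.0281
finger_force: 0.0
```

```bash
python3 - <<'E'
from h import *
b=snap('side');a=snap('top');to(.5205,-.134,103)
f=lambda i,h:cv2.resize(i,(400,400),interpolation=cv2.INTER_CUBIC)
cv2.imwrite('pics/i.png',np.hstack([f(a['img'][130:230,180:280],0),f(b['img'][150:250,220:320],0)]))
E
```

```text
tcp [ 0.35337103 -0.22101921  0.22260076] yaw 22.338876559343944 tool shift [ 1.87660872e-01 -1.69655081e-02  5.82384157e-05] roll -80.66112344065606 w 0.028315092794169737 F [-0.00082651 -0.34793163 -0.07678455] t 10.5 q6 0.4851800844146218
```

View pics/i.png

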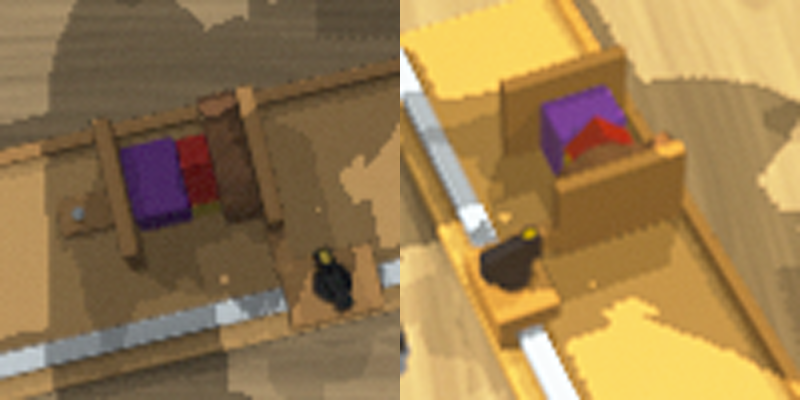

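```bash
python3 - <<'E'
from h import *
b=snap('side');a=snap('top')
T=lambda u,v,z:ray(a,(180+(u+.5)/4-.5,130+(v+.5)/4-.5),z)
d=T(322,255,.09)-T(345,305,.09);print('knob rad',np.radians(103)-np.arctan2(d[1],d[0]))
f=lambda i:cv2.resize(i,(400,400),interpolation=cv2.INTER_CUBIC)
g=lambda i:np.clip(i.astype(float)*1.6,0,255).astype(np.uint8)
cv2.imwrite('pics/j.png',g(np.hstack([f(a['img'][145:195,200:250]),f(b['img'][160:210,245:295])])))
E
```

```text
knob rad 1.3833944334245816
```

View pics/j.png

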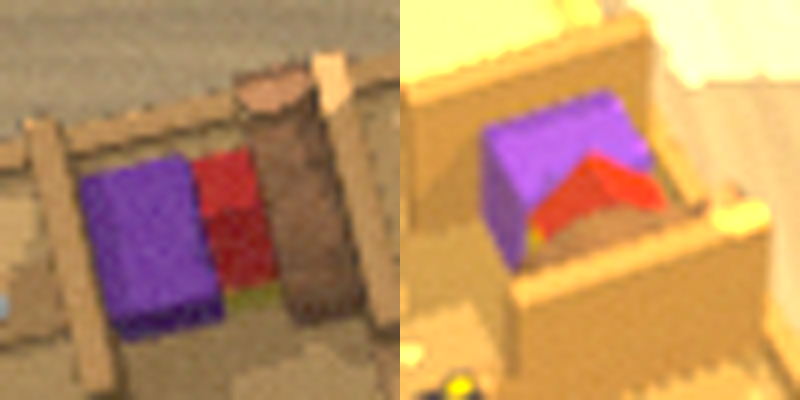

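The enlarged crop shows the block against the end board (85,250), with house (235,215), fish (300,200) and fence (350,200) in contact, all upright. The knob reads about 1.38 rad, which is tight.

```bash
python3 -c "
from h import *
print(ticket.job_done())"
```

```text
the job is handed in; nothing more can be done
None
```

The job is handed in: fish, house and block stand upright and snug between the fence and the end board, the knob is turned to about 1.4 rad (tight), and the arm is clear, with about 10.6 s of the 42 s used.

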